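# Change over the tilt-out parts bins

## Task

Change over the small tilt-out parts bins on the bench: push the short bin that was left hanging open back until it clicks shut, and tip the tall bin fully forward to its stop so that its parts can be reached. Leave the third bin shut.

Things in the scene. Friction and masses are not known exactly. Their poses are not given: they have to be found in the camera images.
- tall_unit: Housing of the tall bin (mm): grey metal, 70 wide (y), 72 deep, roof 118 high; one of three in a row on a board, ~90 apart, order varies. Origin: bottom of its front; x points inward (bins tip out to -x), z up. Bin pivot: along y at x 0, z 8. Bin front: aluminium, 6 thick about x = 0 when shut, with an upright pull above the roof: tab 40 (y) x 8, topped by a roll of 10 diameter at x 0, z 145.
- tall_bin (a joint): Angle of the tall bin on its bottom pivot, rad: 0 shut (at the start), grows as it tips forward to -x, stop at 0.75. Snap catch holds it shut against about 5 N at the pull; past 0.15 it is just stiff (1 to 2 N) and stays at whatever angle it is left. The pull can be hooked from behind (roof there is flat and free) or pinched; behind the pull the tipped bin is open.
- ajar_unit: Housing of the short bin that was left hanging open. Like tall_unit in shape, origin and axes (pivot at x 0, z 8 mm, same pull and thickness), but its roof is 83 mm high and the roll on top of the pull is at x 0, z 110 mm when the bin is shut.
- ajar_bin (a joint): Angle of that short bin, rad, same sense: 0 shut, 0.75 stop. Starts between 0.45 and 0.7; stiff pivot, stays where it is left. From about 0.22 down a snap catch resists with up to about 6 N at the pull, then below about 0.1 it draws the bin home to 0 and holds it.
- spare_bin (a joint): Angle (rad) of the third bin, in a short housing of the same shape as ajar_unit in the remaining place of the row: shut (0) at the start, to be left shut.

How it is judged:
At the end, for the whole second after the job is handed in: The short bin that hung open is clicked shut (within 0.035 rad of closed), the tall bin is at rest tipped forward by more than 0.6 rad (its stop is at 0.75), and the third bin is shut (within 0.035 rad) (value of joint each of ajar_bin, spare_bin below 0.035 rad and value of joint tall_bin above 0.6 rad and velocity of joint tall_bin between -0.05 and 0.05 rad/s); the robot touches nothing.
It fails at once if the third bin is pulled open (more than 0.15 rad) (value of joint spare_bin above 0.15 rad).
It also fails if it takes over 42 s, if anything falls off the work surface, if the arm or the gripper's body presses on something with over 40 N, if the wrist force passes 120 N, or if a joint passes its speed limit or range.

## Robot

A 6-joint arm with a two-finger parallel gripper is mounted at the origin on a cart in front of the work surface, level with it; the furniture and walls round the work are solid. World frame = base frame: x ahead of the robot, y to its left, z up, the work surface at z = 0. Lengths are in m, angles in rad, forces in N, time in s.
With the tool pointing down it reaches from about 0.25 to 0.725 m from the base axis. Payload 4 kg.
Tool frame: the origin (TCP) lies on the centre line of the jaws, within the pads' length; the fingertips stand 11 mm ahead of it and the grasp point (between the pads) lies 8 mm behind it; z points along the fingers, x is the direction in which the jaws open and shut, and the axes are right-handed (so a half turn about z gives the same grasp; the last joint's range is limited). The gripper opens to 85 mm and grips with 20 to 120 N. Pads are 22 mm wide; open, the fingers measure 114 mm over their backs; the gripper's body (76 mm by 85 mm) begins 54 mm behind the grasp point. The pads swing forward as they close: fully open they stand 13 mm farther back than shut.
Start: joints at [1.195, 0.241, 0.005, 1.335, 0, 1.571], TCP at [0.184, 0.465, 0.242] pointing down, gripper open.
Joint ranges: [-2.72, 2.72], [-1.05, 1.87], [-1.09, 1.28], [-1.99, 2.15], [-1.42, 1.44], [-3.14, 3.14]. Speed limits (rad/s): [2.79, 2.79, 3.14, 3.14, 3.14, 3.14].

## Interface

Orientations are given as a unit quaternion [x, y, z, w].
In Python, from workcell import bot, viewer, order gives the robot as it stands. The module is installed in compiled form; this text tells all that it offers.
- The arm moves only by the tool send_rows, never from a script. Its argument "increments" is a list that holds one entry, the list of rows, each a list of 4 numbers: the shift along the tool's x, y, z in m, then the turn about the tool's z in degrees. A call has exactly 8 rows; each row shifts and turns the pose as measured when the row begins, along the tool's axes as they then stand; what a row does not reach is not made up. A row lasts 1/10 s, in which the tool goes at most 50 mm and 8.59 degrees, less where a joint would pass 70% of its speed; a pose out of reach is approached as far as the arm can. A call is refused whole if a number of a shift passes 0.05 or a number of a turn 8.59, either way. A call with a gripper value outside its range is refused whole. "hand" is the closure, from -1 (fully open) to 1 (shut), so that 0 is half open, set as the call begins (left out, the last holds). The fingers move at their own pace and stop on an object; the grip force is fixed at half the most. Time passes only in rows, so rows that do not move let the fingers close, or fill a call up. It gives the time, the measured TCP pose, the force and the opening at its end, in the units of the state.
- bot.get_obs(): the state, without advancing time (a new reading comes with each control period).
- viewer.camera(name): name is "scene" or "side" or "wrist"; returns a dict with "image" (480x640x3 uint8, red, green, blue), "range_z" (480x640 float32, m along the optical axis (not along the pixel's ray), 0 where there is no reading), "camera_matrix" (3x3 intrinsics, pixels), "eye" and "rotation" of the camera in the world. Camera axes: x right, y down, z forward; pixel columns grow to the right and rows downward; lengths in m; the calibration is good to about 2 mm. A picture is of the moment at which its call begins.
- order.job_done(): hands the job in, once; it reports no verdict.
The state is a dict: "clock": time; "joint_pos": joint angles; "joint_vel": joint speeds; "tau": joint torques, N m; "eef_pos": TCP position; "tool_rot": TCP orientation; "ft_force": force on the tool from outside, world axes, zero at the start; "ft_torque": the same for the moment, N m; "grip_width": finger opening in m.
Only numpy, scipy, OpenCV 4.12 (cv2) and the standard library are available. Lean on these libraries where they do the work, as an engineer would, in place of code of your own. Each camera call takes 0.05 s, during which the arm holds its last target.

## Working session

There is one attempt and no reset: what is moved stays moved. The work goes in short steps, Python scripts to look and compute and a tool call to move; the robot and the scene stay as the last step left them, time stands still between calls to the robot, and variables do not carry over. Pictures are saved under pics/ and viewed, and the job is handed in when it is done.

Besides the shell and the picture viewer there is one more tool, called after "Emit:" as name(argument=value, ...), one argument or row to a line, values as JSON. send_rows: Moves the arm, as the interface text tells. Its arguments: {"type":"object","properties":{"increments":{"type":"array","items":{"type":"array","items":{"type":"array","items":{"type":"number"}}}},"hand":{"type":"number"}},"required":["increments"]}

```bash
mkdir -p pics; cat > h.py <<'E'
import numpy as np,cv2
from workcell import bot,viewer,order
def shot(n,tag):
    c=viewer.camera(n); cv2.imwrite(f'pics/{tag}.png',c['image'][:,:,::-1]); np.savez(f'pics/{tag}.npz',**c); return c
def pts(c):
    K=np.array(c['camera_matrix']);z=c['range_z'];v,u=np.mgrid[:480,:640]
    p=np.stack([(u-K[0,2])/K[0,0]*z,(v-K[1,2])/K[1,1]*z,z],-1)
    return p@np.array(c['rotation']).T+np.array(c['eye'])
E
python3 - <<'E'
from h import *
for n in ['scene','side','wrist']:
    c=shot(n,n+'0'); print(n,c['eye'],np.round(c['rotation'],3).tolist())
print(bot.get_obs())
E
```

```text
scene [-0.07020718 -0.75192546  0.51165442] [0.779, -0.386, 0.207, -0.448]
side [0.27455044 0.15495435 0.74244444] [-0.234, 0.92, -0.307, 0.069]
wrist [0.11362486 0.49248987 0.37333968] [0.817, 0.557, 0.083, 0.125]
{'clock': 0.15, 'joint_pos': array([ 1.19501319e+00,  2.41262974e-01,  4.02138617e-03,  1.33517956e+00,
       -1.59490591e-05,  1.57079205e+00]), 'joint_vel': array([-6.08071884e-04, -1.76078603e-03,  1.58440413e-03, -7.55210889e-04,
       -8.20848569e-04, -6.43539592e-06]), 'tau': array([ 1.48093632e-04, -3.72633934e+01,  2.52639091e+01,  1.24154374e-02,
        1.08928205e-05, -4.64744446e-06]), 'eef_pos': array([0.18333632, 0.46468124, 0.24160123]), 'tool_rot': array([ 8.26739452e-01,  5.62584410e-01, -6.67166869e-04,  4.63639088e-04]), 'ft_force': array([0.29612581, 0.68304774, 0.54579141]), 'ft_torque': array([0.0045513 , 0.01331081, 0.02760057]), 'grip_width': 0.08546901123736027}
```

```bash
python3 - <<'E'
import re
s=open('h.py').read()
s=s.replace("np.array(c['rotation']).T","R.from_quat(c['rotation']).as_matrix().T").replace("import numpy as np,cv2","import numpy as np,cv2\nfrom scipy.spatial.transform import Rotation as R")
open('h.py','w').write(s)
E
python3 -c "
import cv2,numpy as np
a=cv2.imread('pics/scene0.png');b=cv2.imread('pics/side0.png')
cv2.imwrite('pics/both0.png',cv2.resize(np.vstack([a,b]),(400,600)))"
```

```text
(no output)
```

View pics/scene0.png

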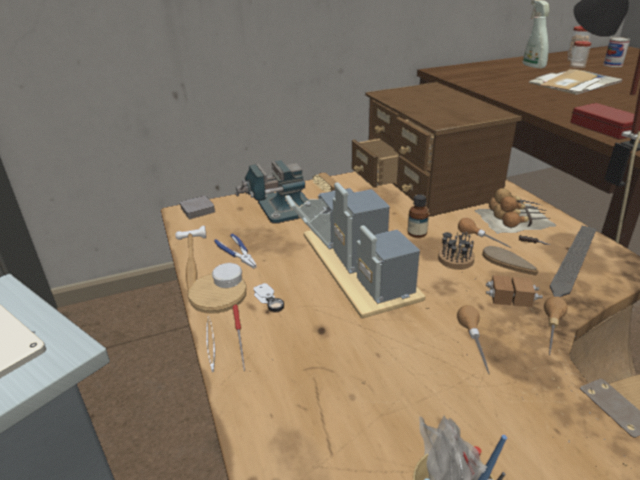

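View pics/side0.png

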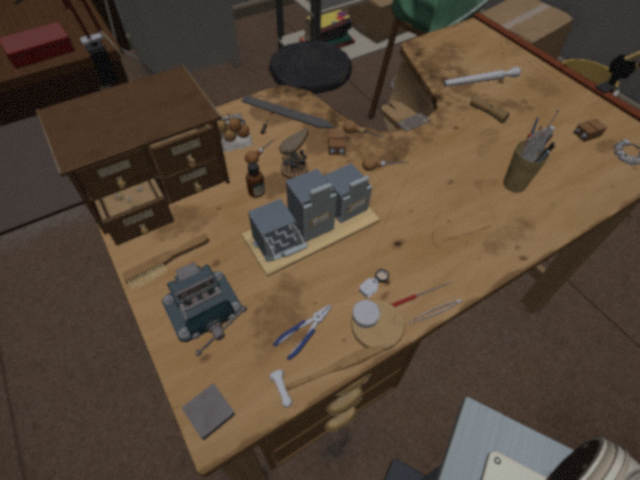

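```bash
python3 - <<'E'
from h import *
for n,uvs in [('scene',[(372,237),(338,190),(306,213),(380,240),(410,240),(365,195),(375,195),(308,232),(372,308),(420,293),(340,240)]),('side',[(264,205),(262,245),(300,243),(316,190),(308,183),(330,183),(347,182),(245,237),(268,265),(378,218)])]:
    c=dict(np.load(f'pics/{n}0.npz')); P=pts(c)
    for u,v in uvs: print(n,u,v,np.round(P[v,u],3))
for n,b in [('scene',(160,320,290,430)),('side',(160,270,240,385))]:
    a=cv2.imread(f'pics/{n}0.png')[b[0]:b[1],b[2]:b[3]]
    cv2.imwrite(f'pics/{n}0z.png',cv2.resize(a,None,fx=5,fy=5,interpolation=2))
E
```

```text
scene 372 237 [ 0.459 -0.416  0.127]
scene 338 190 [ 0.51  -0.317  0.155]
scene 306 213 [ 0.552 -0.208  0.059]
scene 380 240 [ 0.504 -0.403  0.094]
scene 410 240 [ 0.669 -0.371 -0.002]
scene 365 195 [ 0.566 -0.332  0.127]
scene 375 195 [ 0.573 -0.348  0.129]
scene 308 232 [ 0.56  -0.204  0.011]
scene 372 308 [ 0.441 -0.432  0.012]
scene 420 293 [ 0.518 -0.474  0.012]
scene 340 240 [ 0.508 -0.321  0.062]
side 264 205 [ 0.611 -0.279  0.097]
side 262 245 [ 0.585 -0.224  0.051]
side 300 243 [ 0.522 -0.26   0.056]
side 316 190 [ 0.516 -0.31   0.16 ]
side 308 183 [ 0.55  -0.343  0.13 ]
side 330 183 [ 0.502 -0.337  0.162]
side 347 182 [ 0.5   -0.413  0.093]
side 245 237 [ 0.644 -0.245  0.012]
side 268 265 [ 0.567 -0.211  0.012]
side 378 218 [ 0.424 -0.422  0.013]
```

View pics/scene0z.png

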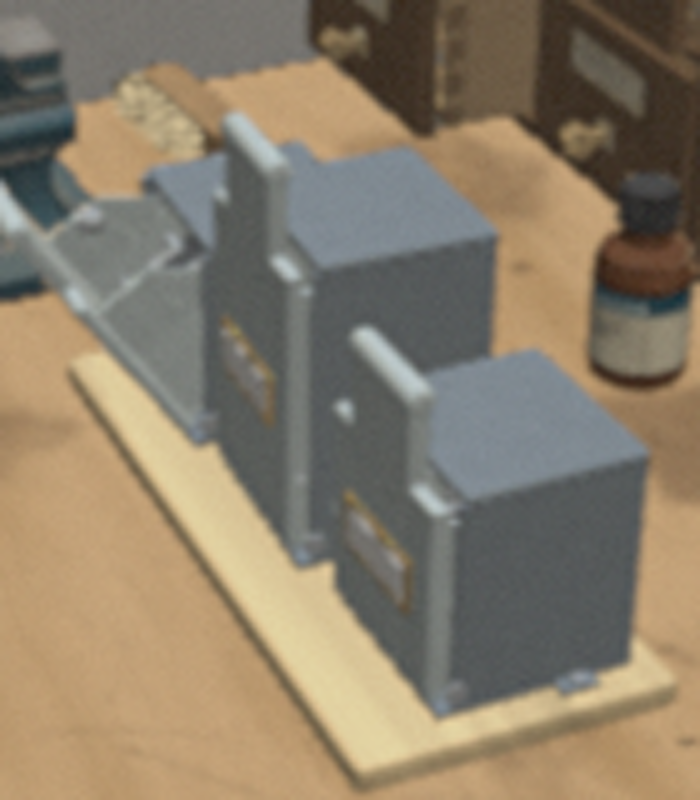

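View pics/side0z.png

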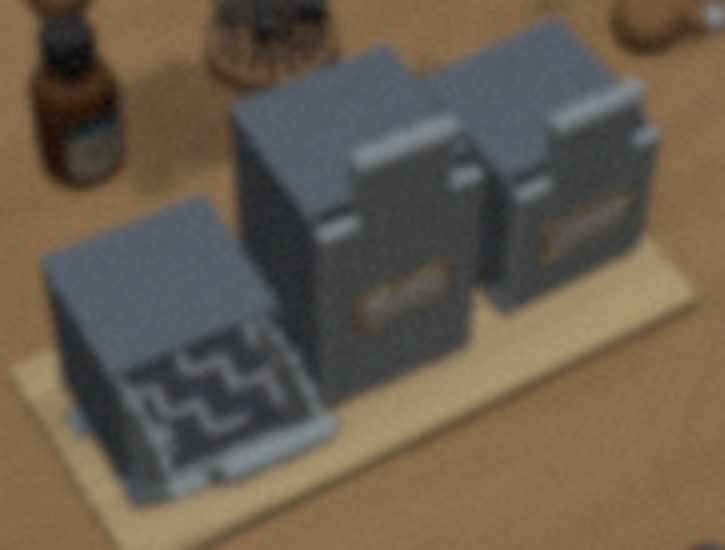

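```bash
python3 - <<'E'
from h import *
for n in ['scene','side']:
    c=dict(np.load(f'pics/{n}0.npz')); P=pts(c)
    roi=(P[...,0]>.38)&(P[...,0]<.72)&(P[...,1]<-.17)&(P[...,1]>-.55)&(c['range_z']>0)
    img=cv2.cvtColor(c['image'],cv2.COLOR_RGB2HSV)
    grey=img[...,1]<90
    for nm,z0 in [('tallroof',.130),('shortroof',.095)]:
        m=(roi&grey&(abs(P[...,2]-z0)<.006)).astype(np.uint8)
        m=cv2.morphologyEx(m,cv2.MORPH_OPEN,np.ones((3,3),np.uint8))
        k,l,st,ce=cv2.connectedComponentsWithStats(m)
        for i in range(1,k):
            if st[i,4]<60: continue
            q=P[l==i]; r=cv2.minAreaRect((q[:,:2]*1000).astype(np.float32))
            print(n,nm,st[i,4],ce[i].round(),'z',q[:,2].mean().round(4),'rect',np.round(r[0],1),np.round(r[1],1),round(r[2],1))
    for nm,zl,zh in [('tallroll',.148,.17)]:
        q=P[roi&(P[...,2]>zl)&(P[...,2]<zh)]
        r=cv2.minAreaRect((q[:,:2]*1000).astype(np.float32)); print(n,nm,len(q),np.round(r[0],1),np.round(r[1],1),r[2],q.mean(0),q[:,2].max())
    # yaw frame for all
    th=np.radians(-29.7);x=np.array([np.cos(th),np.sin(th)]);y=np.array([-x[1],x[0]])
    q=P[roi&(abs(P[...,2]-.012)<.004)]
    print('board front', np.percentile(q[:,:2]@x,[1,2,5]),np.percentile(q[:,:2]@y,[1,99]))
E
```

```text
scene tallroof 744 [366. 202.] z 0.1281 rect [ 546.4 -342.4] [73.3 64. ] 57.3
scene tallroof 75 [341. 206.] z 0.1294 rect [ 513.6 -315.9] [59.2  7.8] 60.9
scene shortroof 158 [328. 198.] z 0.0931 rect [ 568.2 -248.3] [68.9 24.5] 37.0
scene shortroof 155 [346. 227.] z 0.0945 rect [ 508.8 -324.4] [71.3 22.5] 77.4
scene shortroof 127 [378. 226.] z 0.0949 rect [ 537.2 -376.9] [ 5.5 39. ] 59.1
scene shortroof 1029 [391. 246.] z 0.0933 rect [ 500.1 -419.5] [71.3 77. ] 60.8
scene tallroll 133 [ 512.1 -320.9] [45.3  9.7] 57.274410247802734 [ 0.50867313 -0.32369199  0.15606162] 0.16140378336303096
board front [0.46180472 0.46747416 0.57922664] [-0.16166633  0.09430697]
side tallroof 754 [306. 184.] z 0.13 rect [ 546.3 -341.5] [71.6 64.5] 60.4
side tallroof 70 [360. 180.] z 0.1264 rect [ 470. -401.] [39.6  8.7] 60.1
side tallroof 115 [319. 201.] z 0.129 rect [ 512.4 -317. ] [61.   8.9] 56.3
side shortroof 721 [344. 179.] z 0.095 rect [ 499.2 -418.1] [71.1 77.7] 60.5
side shortroof 1017 [271. 216.] z 0.095 rect [ 586.  -265.9] [70.7 65.9] 56.4
side shortroof 64 [326. 209.] z 0.0952 rect [ 502.7 -329.7] [38.9  2.7] 58.7
side tallroll 167 [ 512.  -319.2] [41.5 10.8] 59.34778594970703 [ 0.51067003 -0.31762896  0.15775086] 0.16408085282278506
board front [0.45673636 0.46080224 0.5768624 ] [-0.15968541  0.18629823]
```

```bash
python3 - <<'E'
from h import *
th=np.radians(-30);x=np.array([np.cos(th),np.sin(th)]);y=np.array([-x[1],x[0]])
for n,b in [('scene',(180,270,270,345)),('side',(215,270,240,315))]:
    c=dict(np.load(f'pics/{n}0.npz')); P=pts(c)[b[0]:b[1],b[2]:b[3]]
    L=np.stack([P[...,:2]@x,P[...,:2]@y,P[...,2]],-1).reshape(-1,3)
    m=(L[:,0]>.51)&(L[:,0]<.66)&(L[:,1]>.03)&(L[:,1]<.1)&(L[:,2]>.02)
    L=L[m]
    for a in np.arange(.51,.66,.008):
        q=L[(L[:,0]>=a)&(L[:,0]<a+.008)]
        if len(q): print(n,a.round(3),len(q),np.percentile(q[:,2],[2,50,98]).round(3),q[:,1].min().round(3),q[:,1].max().round(3))
E
python3 -c "
import cv2
a=cv2.imread('pics/scene0.png')[160:280,270:370]
cv2.imwrite('pics/s0y.png',cv2.resize(a,None,fx=5,fy=5,interpolation=2))"
```

```text
scene 0.534 30 [0.101 0.105 0.108] 0.046 0.083
scene 0.542 67 [0.093 0.107 0.109] 0.044 0.087
scene 0.55 36 [0.079 0.09  0.098] 0.044 0.079
scene 0.558 61 [0.068 0.079 0.089] 0.03 0.084
scene 0.566 53 [0.056 0.069 0.078] 0.03 0.1
scene 0.574 116 [0.044 0.067 0.082] 0.031 0.098
scene 0.582 171 [0.036 0.065 0.086] 0.03 0.099
scene 0.59 197 [0.027 0.059 0.084] 0.03 0.097
scene 0.598 192 [0.024 0.06  0.084] 0.03 0.098
scene 0.606 179 [0.027 0.076 0.094] 0.03 0.098
scene 0.614 113 [0.059 0.08  0.095] 0.046 0.098
scene 0.622 52 [0.061 0.093 0.095] 0.061 0.098
scene 0.63 20 [0.092 0.093 0.094] 0.073 0.097
scene 0.638 3 [0.093 0.093 0.094] 0.092 0.096
side 0.534 69 [0.103 0.107 0.111] 0.046 0.088
side 0.542 69 [0.099 0.109 0.111] 0.047 0.088
side 0.55 7 [0.081 0.089 0.096] 0.035 0.087
side 0.558 37 [0.077 0.08  0.09 ] 0.032 0.1
side 0.566 19 [0.066 0.075 0.08 ] 0.035 0.1
side 0.574 47 [0.052 0.073 0.085] 0.034 0.1
side 0.582 71 [0.045 0.069 0.088] 0.035 0.1
side 0.59 196 [0.033 0.048 0.087] 0.034 0.099
side 0.598 207 [0.022 0.054 0.087] 0.03 0.099
side 0.606 329 [0.032 0.07  0.097] 0.031 0.1
side 0.614 285 [0.037 0.072 0.097] 0.03 0.099
side 0.622 201 [0.03  0.094 0.097] 0.033 0.099
side 0.63 115 [0.03  0.094 0.097] 0.044 0.098
side 0.638 89 [0.032 0.094 0.097] 0.057 0.098
side 0.646 67 [0.026 0.093 0.096] 0.071 0.098
side 0.654 36 [0.025 0.084 0.096] 0.084 0.097
```

View pics/s0y.png

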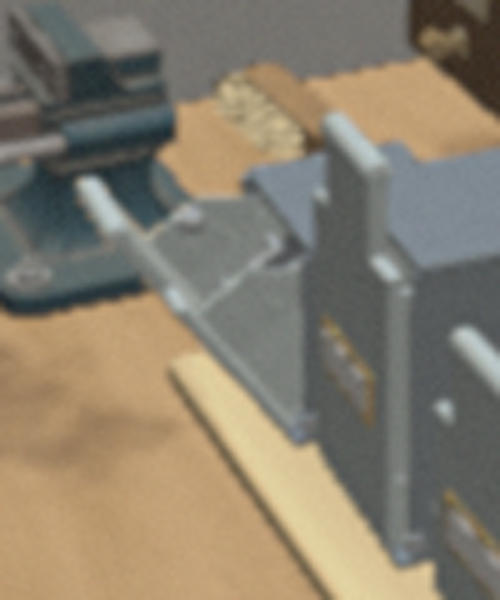

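Emit:
send_rows(
  hand=1,
  increments=[
    [[0,0,0,8.5],[-0.027,0.036,0,0],[-0.027,0.036,0,0],[-0.027,0.036,0,0],[-0.027,0.036,0,0],[-0.027,0.036,0,0],[-0.027,0.036,0,0],[-0.027,0.036,0,0]],
  ],
)

```text
clock: 0.95
eef_pos: [0.307, 0.1689, 0.2387]
tool_rot: [0.864, 0.503, -0.002, 0.001]
ft_force: [1.6, 1.0, -0.3]
grip_width: 0.0
```

Emit:
send_rows(
  increments=[
    [[-0.03,0.04,0,0],[-0.03,0.04,0,0],[-0.03,0.04,0,0],[-0.03,0.04,0,0],[-0.03,0.04,0,0],[-0.03,0.04,0,0],[-0.03,0.03,0,0],[-0.02,0.02,0,0]],
  ],
)

```text
clock: 1.75
eef_pos: [0.4436, -0.1814, 0.2393]
tool_rot: [0.865, 0.501, -0.0, 0.002]
ft_force: [0.4, 0.4, -0.1]
grip_width: -0.0002
```

```bash
cat >> h.py <<'E'
def loc():
    o=bot.get_obs();p=o['eef_pos'];th=np.radians(-30);x=np.array([np.cos(th),np.sin(th)]);y=np.array([-x[1],x[0]])
    ang=np.degrees(R.from_quat(o['tool_rot']).as_matrix()[:2,0])
    print(round(o['clock'],2),"x' %.4f y' %.4f z %.4f"%(p[:2]@x,p[:2]@y,p[2]),'toolx',np.degrees(np.arctan2(ang[1],ang[0])).round(2),'F',o['ft_force'].round(1),o['joint_pos'].round(2))
E
python3 -c "
from h import *
loc()"
```

```text
1.75 x' 0.4749 y' 0.0647 z 0.2393 toolx 60.19 F [ 0.4  0.4 -0.1] [-0.39  0.2  -0.06  1.31 -0.    0.13]
```

Emit:
send_rows(
  increments=[
    [[0.002,0,0.03,0],[0,0,0.03,0],[0,0,0.03,0],[0,0,0.03,0],[0,0,0.018,0],[0,0.01,0,0],[0,0.01,0,0],[0,0.01,0,0]],
  ],
)

```text
clock: 2.55
eef_pos: [0.4729, -0.2025, 0.0964]
tool_rot: [0.868, 0.497, -0.0, 0.002]
ft_force: [-0.4, 0.0, 0.5]
grip_width: 0.0001
```

```bash
python3 -c "
from h import *
loc(); shot('side','side1')"
```

```text
2.55 x' 0.5108 y' 0.0611 z 0.0964 toolx 59.62 F [-0.4  0.   0.5] [-0.4   0.38 -0.21  0.98 -0.    0.13]
```

View pics/side1.png

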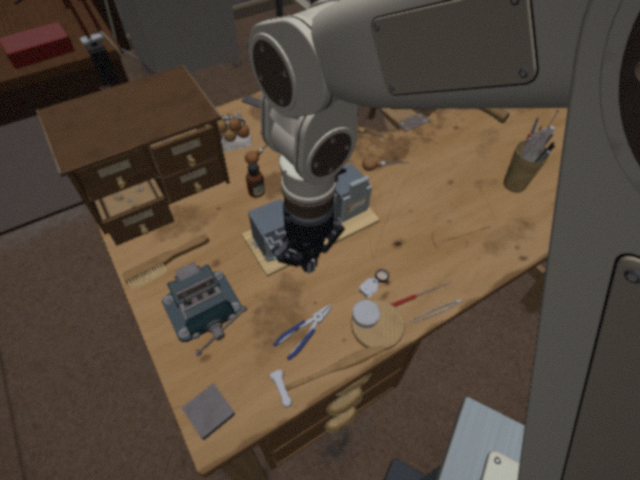

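Emit:
send_rows(
  increments=[
    [[0.005,0.01,-0.005,0],[0,0.01,0,0],[0,0.01,0,0],[0,0.01,0,0],[0,0.01,0,0],[0,0.01,0,0],[0,0.008,0,0],[0,0.005,0,0]],
  ],
)

```text
clock: 3.4
eef_pos: [0.5407, -0.2368, 0.1081]
tool_rot: [0.868, 0.497, -0.001, -0.0]
ft_force: [-17.0, 10.5, 12.0]
grip_width: 0.0003
```

```bash
python3 -c "
from h import *
loc()"
```

```text
3.4 x' 0.5866 y' 0.0653 z 0.1081 toolx 59.63 F [-17.   10.5  12. ] [-0.41  0.51  0.03  1.1  -0.    0.12]
```

Emit:
send_rows(
  increments=[
    [[0,0.002,0,0],[0,-0.02,0,0],[0,-0.03,0,0],[0,-0.03,-0.02,0],[0,0,-0.04,0],[0,0,-0.04,0],[0,0,0,0],[0,0,0,0]],
  ],
)

```text
clock: 4.2
eef_pos: [0.47, -0.1959, 0.2109]
tool_rot: [0.868, 0.497, -0.003, -0.003]
ft_force: [0.1, -0.1, 0.3]
grip_width: -0.0
```

```bash
python3 -c "
from h import *
loc()
for n in ['scene','wrist']:
    c=shot(n,n+'2'); P=pts(c); th=np.radians(-30);x=np.array([np.cos(th),np.sin(th)]);y=np.array([-x[1],x[0]])
    X=P[...,:2]@x;Y=P[...,:2]@y;Z=P[...,2]
    for nm,y0,z0 in [('ajar',.067,.122),('tall',-.021,.157),('spare',-.11,.122)]:
        m=(abs(Y-y0)<.03)&(X>.48)&(X<.63)&(abs(Z-z0)<.012)
        if m.any(): print(n,nm,m.sum(),'x',np.median(X[m]).round(4),'y',Y[m].min().round(4),Y[m].max().round(4),'ztop',np.percentile(Z[m],95).round(4))
"
```

```text
4.2 x' 0.5050 y' 0.0653 z 0.2109 toolx 59.64 F [ 0.1 -0.1  0.3] [-0.39  0.28 -0.02  1.27 -0.    0.14]
scene ajar 120 x 0.5988 y 0.042 0.0852 ztop 0.1253
scene tall 154 x 0.6014 y -0.0454 0.0 ztop 0.1605
scene spare 196 x 0.6058 y -0.1354 -0.0916 ztop 0.1258
wrist tall 313 x 0.6014 y -0.0167 -0.003 ztop 0.1612
wrist spare 1751 x 0.6063 y -0.1329 -0.0896 ztop 0.1276
```

View pics/scene2.png

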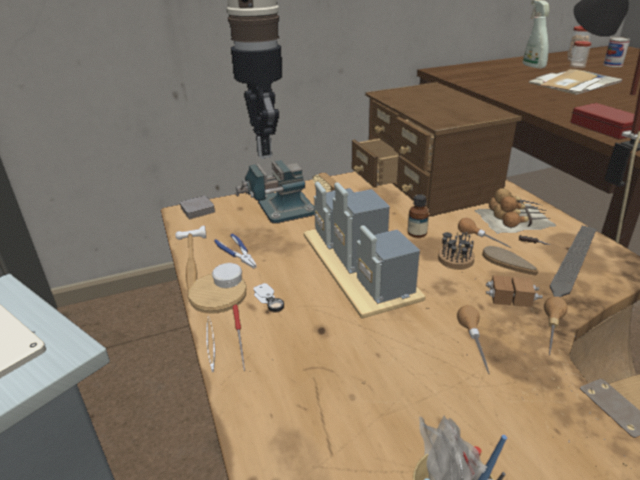

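View pics/wrist2.png

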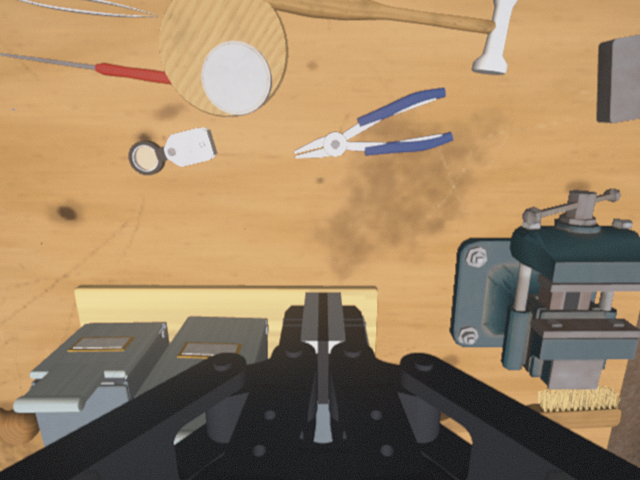

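Emit:
send_rows(
  increments=[
    [[-0.02,0.03,-0.01,-2.3],[-0.025,0.035,0,0],[-0.025,0.035,0,0],[-0.02,0.03,0,0],[0,0,0,0],[0,0,0,0],[0,0,0,0],[0,0,0,0]],
  ],
)

```text
clock: 5.1
eef_pos: [0.5386, -0.3378, 0.2041]
tool_rot: [0.856, 0.517, -0.009, -0.014]
ft_force: [0.6, 0.0, 0.5]
grip_width: -0.0003
```

```bash
python3 -c "
from h import *
loc()"
```

```text
5.1 x' 0.6354 y' -0.0232 z 0.2041 toolx 62.21 F [0.6 0.  0.5] [-0.56  0.56  0.38  1.43 -0.   -0.07]
```

Emit:
send_rows(
  increments=[
    [[0,0,0.02,0],[0,0,0.015,0],[0,0,0.01,0],[0,0,0.004,0],[0,0,0,0],[0,0,0,0],[0,0,0,0],[0,0,0,0]],
  ],
)

```text
clock: 5.9
eef_pos: [0.5378, -0.3329, 0.1591]
tool_rot: [0.855, 0.519, -0.007, -0.011]
ft_force: [-0.1, -0.7, 0.1]
grip_width: -0.0
```

```bash
python3 -c "
from h import *
loc();print(R.from_quat(bot.get_obs()['tool_rot']).as_matrix()[:,2])"
```

```text
5.9 x' 0.6322 y' -0.0194 z 0.1591 toolx 62.53 F [-0.1 -0.7  0.1] [-0.55  0.57  0.28  1.31 -0.   -0.07]
[-0.02373503  0.01180467 -0.99964859]
```

Emit:
send_rows(
  increments=[
    [[0,0,0.005,0],[0,-0.007,0,0],[0,-0.008,0,0],[0,-0.008,0,0],[0,-0.008,0,0],[0,-0.008,0.001,0],[0,-0.008,0.001,0],[0,0,0,0]],
  ],
)

```text
clock: 6.7
eef_pos: [0.4941, -0.31, 0.1541]
tool_rot: [0.855, 0.519, -0.005, -0.009]
ft_force: [0.8, -0.1, -0.3]
grip_width: 0.0001
```

```bash
python3 -c "
from h import *
loc()
shot('scene','scene3')"
```

```text
6.7 x' 0.5830 y' -0.0214 z 0.1541 toolx 62.51 F [ 0.8 -0.1 -0.3] [-0.56  0.47  0.1   1.22 -0.   -0.08]
```

View pics/scene3.png

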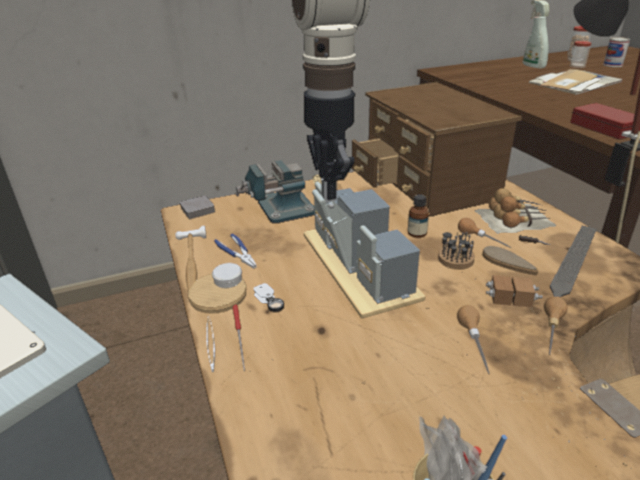

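Emit:
send_rows(
  increments=[
    [[0,-0.008,0.002,0],[0,-0.008,0.002,0],[0,-0.008,0.003,0],[0,-0.008,0.004,0],[0,-0.008,0.004,0],[0,-0.008,0.005,0],[0,-0.006,0.005,0],[0,0,0,0]],
  ],
)

```text
clock: 7.55
eef_pos: [0.4441, -0.2841, 0.1296]
tool_rot: [0.855, 0.519, -0.003, -0.006]
ft_force: [3.1, -1.2, 0.5]
grip_width: 0.0002
```

```bash
python3 -c "
from h import *
loc()
shot('scene','scene4')
a=cv2.imread('pics/scene4.png')[120:330,240:440];cv2.imwrite('pics/scene4z.png',cv2.resize(a,None,fx=2.8,fy=2.8))"
```

```text
7.55 x' 0.5266 y' -0.0240 z 0.1296 toolx 62.51 F [ 3.1 -1.2  0.5] [-0.57  0.38 -0.11  1.1  -0.   -0.09]
```

View pics/scene4z.png

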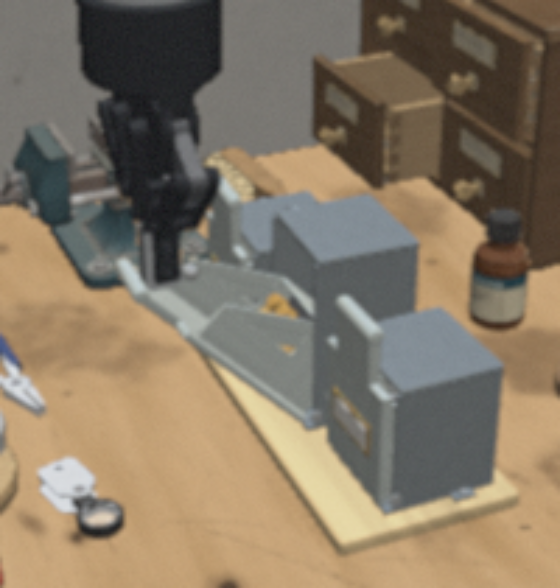

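Emit:
send_rows(
  increments=[
    [[0,-0.006,0.003,0],[0,-0.006,0.003,0],[0,-0.005,0.002,0],[0,-0.004,0.001,0],[0,-0.004,0,0],[0,0,0,0],[0,0,0,0],[0,0,0,0]],
  ],
)

```text
clock: 8.4
eef_pos: [0.4428, -0.2839, 0.1319]
tool_rot: [0.854, 0.519, 0.01, 0.018]
ft_force: [0.8, -1.3, 1.2]
grip_width: 0.0002
```

```bash
python3 -c "
from h import *
loc()"
```

```text
8.4 x' 0.5254 y' -0.0245 z 0.1319 toolx 62.57 F [ 0.8 -1.3  1.2] [-0.57  0.34 -0.16  1.03  0.   -0.09]
```

Emit:
send_rows(
  increments=[
    [[0,0.006,-0.005,0],[0,0.003,-0.02,0],[0,0,-0.035,0],[0,0,-0.04,0],[0,-0.02,-0.02,0],[0,-0.03,0,0],[0,-0.03,0,0],[0,0,0,0]],
  ],
)

```text
clock: 9.2
eef_pos: [0.3696, -0.2454, 0.2512]
tool_rot: [0.854, 0.519, 0.005, 0.009]
ft_force: [-0.3, -1.1, -0.0]
grip_width: 0.0004
```

```bash
python3 -c "
from h import *
loc()
c=shot('scene','scene5')
a=cv2.imread('pics/scene5.png')[120:330,240:440];cv2.imwrite('pics/scene5z.png',cv2.resize(a,None,fx=2.8,fy=2.8))
P=pts(c); th=np.radians(-30);x=np.array([np.cos(th),np.sin(th)]);y=np.array([-x[1],x[0]])
X=P[...,:2]@x;Y=P[...,:2]@y;Z=P[...,2]
for nm,y0,z0,z1 in [('ajar',.067,.11,.134),('tall',-.021,.11,.134),('spare',-.11,.11,.134)]:
    m=(abs(Y-y0)<.03)&(X>.48)&(X<.63)&(Z>z0)&(Z<z1)
    if nm=='tall': m&=X<.57
    if m.any(): print(nm,m.sum(),'x',np.median(X[m]).round(4),'y',Y[m].min().round(4),Y[m].max().round(4),'z',np.percentile(Z[m],[5,50,95]).round(4))
"
```

```text
9.2 x' 0.4428 y' -0.0277 z 0.2512 toolx 62.59 F [-0.3 -1.1 -0. ] [-0.59  0.11 -0.13  1.31  0.   -0.11]
ajar 118 x 0.5985 y 0.0412 0.0854 z [0.1116 0.1221 0.1257]
tall 151 x 0.5116 y -0.04 0.0018 z [0.1114 0.1205 0.124 ]
spare 196 x 0.6059 y -0.1349 -0.0925 z [0.1112 0.1215 0.1259]
```

View pics/scene5z.png

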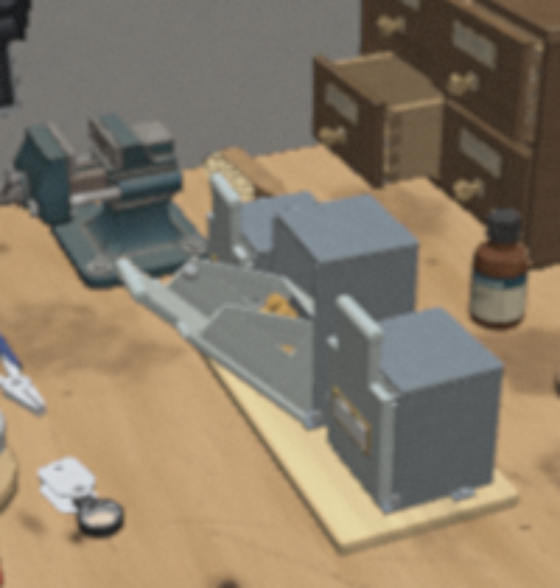

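```bash
python3 -c "
from h import *
print(order.job_done())"
```

```text
the job is handed in; nothing more can be done
None
```

The job is handed in at about 9 s of the 42 s allowed. I pushed the short bin shut with the closed fingers and pressed it home with about 20 N. Then I hooked the tall bin's pull from behind and tipped it forward to its stop.

The last camera check, taken with the arm clear of everything, showed:
- **Short bin:** its roll was in line with the row of shut rolls to about 2 mm, so it reads as shut. The camera alone resolves only about 0.02 rad here.
- **Tall bin:** its roll had moved about 90 mm forward and dropped to z of about 0.12 m. That gives about 0.73 rad, near the 0.75 stop.
- **Third bin:** its roll had not moved from where it was measured just before the tall bin was tipped.

No check failed. The depth images showed the row turned about 2° from my first estimate, and I corrected for that before hooking the tall bin. The handing-in gave no verdict.

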